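# Slide two flat bench tools back into their slotted rack

## Robot

A 7-joint arm with a two-finger parallel gripper is mounted at the origin on a cart in front of the work surface, level with it; the furniture and walls round the work are solid. World frame = base frame: x ahead of the robot, y to its left, z up, the work surface at z = 0. Lengths are in mm, angles in rad, forces in N, time in s.
With the tool pointing down it reaches from about 425 to 975 mm from the base axis. Payload 16.7 kg.
Tool frame: the origin (TCP) lies midway between the tips of the shut fingers; the grasp point (between the pads) lies 19 mm behind it; z points along the fingers, y is the direction in which the jaws open and shut (so a half turn about z gives the same grasp; the last joint's range is limited). The gripper opens to 85 mm and grips with 20 to 120 N. Pads are 22 mm wide; open, the fingers measure 114 mm over their backs; the gripper's body (76 mm by 85 mm) begins 54 mm behind the grasp point. The pads swing forward as they close: fully open they stand 13 mm farther back than shut.
Start: joints at [1.014, 0.426, 0.074, 1.606, -0.034, 1.111, -0.067], TCP at [267.045, -619.89, 231.302] pointing down, gripper open.
Joint ranges: [-2.85, 2.85], [-0.5, 2.14], [-1.23, 1.37], [0.21, 2.46], [-1.02, 4.16], [0.16, 2.05], [-2.73, 2.73]. Speed limits (rad/s): [1.89, 1.89, 2.39, 2.39, 3.01, 3.01, 3.01].

## Interface

Orientations are given as a unit quaternion [x, y, z, w].
In Python, from bench import env gives the robot as it stands.
- The arm moves only by the shell command python3 -m creep 'ROWS' [FORCE]. ROWS is JSON, a list of rows, each an object with "slide": the shift along the world's x, y, z each as a share of 100 mm, from -1 to 1, a list of three; "rot": the turn, a rotation vector about the world's x, y, z each as a share of 2 pi rad, from -1 to 1, a list of three; "fingers": the opening, from -1 (shut) to 1 (fully open), so that 0 is half open. In form: [{"slide": [dx, dy, dz], "rot": [wx, wy, wz], "fingers": fingers}, ...]. A call has 1 to 5 rows; each row is the pose to reach, as a shift and turn from the pose commanded when the call began, turning the shorter way round; what a row does not reach only later rows make up. A row lasts 1/10 s, in which the tool goes at most 50 mm and 8.59 degrees, less where a joint would pass 70% of its speed; a pose out of reach is approached as far as the arm can. A call with a number of a shift or a turn outside -1 to 1 is refused whole. A call with a gripper value outside its range is refused whole. The fingers move at their own pace and stop on an object; FORCE is the grip in N (left out, the last holds). Time passes only in rows, so rows that repeat a pose let the fingers close. It gives the time, the measured TCP pose, the force and the opening at its end, in the units of the state.
- env.observe(): the state, without advancing time (a new reading comes with each control period).
- env.read_camera(name): name is "side" or "top"; returns a dict with "color" (400x640x3 uint8, blue, green, red), "intrinsics" (3x3 intrinsics, pixels), "T" (4x4, takes a point from camera to world coordinates). Camera axes: x right, y down, z forward; pixel columns grow to the right and rows downward; lengths in mm; the calibration is good to about 2 mm. A picture is of the moment at which its call begins. There is no depth.
- env.close_job(): hands the job in, once; it reports no verdict.
Trained networks look in a picture, given as the dict that the camera call returned (one of the last four; its "shot" number tells which), for a name from the list of things; names that differ only in an ending like _2 or _b are one class to them, and where a whole thing is asked for, a point or a joint stands for the part that bears it (a point fixed in the world has none). Each returns a list of dicts, best first, with "p" (0 to 1); they miss things now and then, are a little off and sometimes report something else, mostly with a low value. They report only what shows in the picture. A call takes as long as a camera call. They do not tell look-alikes from the thing itself.
- env.find_in(picture, query): "position" ([x, y, z] in mm, in the coordinates of the camera as it stood for that picture, good to about 4 mm: the middle of the surface that is visible of it).
- env.outline_of(picture, query): "region" (400x640 bool, what is visible of it).
The state is a dict: "time_s": time; "joint_pos": joint angles; "qd": joint speeds; "effort": joint torques, N m; "ee_pos": TCP position; "eef_rot": TCP orientation; "wrist_force": force on the tool from outside, world axes, zero at the start; "ft_torque": the same for the moment, N m; "grip_width": finger opening in mm.
Only numpy, scipy, OpenCV 4.12 (cv2) and the standard library are available. Lean on these libraries where they do the work, as an engineer would, in place of code of your own. Each camera call takes 0.05 s, during which the arm holds its last target. There are 200 camera calls.

## Task

Put the two flat tools away in the white rack: slide the wide scraper, blade first, into the wide lower slot and the narrow spatula, blade first, into the narrow upper slot. Push each one fully home, so that its handle shoulder meets the front of the rack, with the thick side of the handle upward, and let go. Do not disturb the two white jars and the funnel that stand round the rack.

Things in the scene. Friction and masses are not known exactly. Their poses are not given: they have to be found in the camera images.
- rack: White plastic block fixed to the worktop, 90 mm deep (x), 104 wide (y), 86 high, with two level slots, one above the other, open only at its front. Origin: centre of its underside; z up; +x points from the open front to the closed back, the way tools go in; front face at x=-45. A tool in the upper slot has its handle right above the lower tool's handle.
- lower_slot (a point): Mouth of the lower slot: point on the slot's floor, in the middle of its width, in the plane of the rack's front face; 28 mm above the worktop. Axes as the rack's. The slot is 66 mm wide, 9 mm high and 82 mm deep, with front edges rounded to 4 mm radius.
- upper_slot (a point): Mouth of the upper slot: point on the slot's floor, in the middle of its width, in the plane of the rack's front face; 62 mm above the worktop. Axes as the rack's. The slot is 40 mm wide, 9 mm high and 82 mm deep, with front edges rounded to 4 mm radius.
- wide_scraper: Wide scraper lying flat, 166 mm long: steel blade 60 wide, 4 thick, 80 long, straight tip, 12 mm corner radii; grey handle 24 wide, 16 thick, 86 long, round end. Undersides level. Origin: underside, centre line, at the square shoulder where the handle's front face steps up from the blade. x to the blade tip (+80), handle to x=-86, z up; flat-sided to x=-74. Balances near x=+15.
- narrow_spatula: Narrow spatula lying flat, 166 mm long: steel blade 34 wide, 4 thick, 80 long, half-round tip; grey handle 24 wide, 16 thick, 86 long, round end. Undersides level. Origin: underside, centre line, at the square shoulder where the handle's front face steps up from the blade. x to the blade tip (+80), handle to x=-86, z up; flat-sided to x=-74. Balances near x=+15.
- jar_beside: Bystander: white screw-cap jar, 42 mm diameter, 78 mm high, standing to the left (+y) of the rack. Origin: centre of its underside.
- funnel: Bystander: white funnel standing mouth down, 82 mm diameter at the worktop, 85 mm high, to the right (-y) of the rack. Origin: centre of its underside.
- jar_front: Bystander: white screw-cap jar, 42 mm diameter, 78 mm high, standing in front of the rack towards the robot. Origin: centre of its underside.
Things that resemble listed ones, but are neither listed nor needed, are in the scene too. Leave any blue look-alike of the wide_scraper alone.

How it is judged:
By the outcome, as a careful person would: the job done as asked, in the order asked, and still so for the second after the job is handed in, with the robot touching nothing.
It also fails if it takes over 58 s, if anything falls off the work surface, if the arm or the gripper's body presses on something with over 40 N, if the wrist force passes 120 N, or if a joint passes its speed limit or range.

## Working session

There is one attempt and no reset: what is moved stays moved. The work goes in short steps, Python scripts to look and compute and a shell command to move; the robot and the scene stay as the last step left them, time stands still between calls to the robot, and variables do not carry over. Pictures are saved under pics/ and viewed, about 8 in all and at most 12, crops included, and the job is handed in when it is done.

```bash
ls; mkdir -p pics
cat > h.py <<'E'
import numpy as np, cv2
from bench import env
def toW(pic,p): return (pic["T"]@np.r_[p,1])[:3]
def ray(pic,u,v,z):
    K=pic["intrinsics"];T=pic["T"]
    d=T[:3,:3]@np.linalg.solve(K,[u,v,1]);o=T[:3,3]
    return o+d*(z-o[2])/d[2]
def proj(pic,P):
    T=np.linalg.inv(pic["T"]);c=T[:3,:3]@np.array(P)+T[:3,3];q=pic["intrinsics"]@c
    return q[:2]/q[2]
E
python3 - <<'E'
from h import *
s=env.observe();print(s)
for n in("top","side"):
    p=env.read_camera(n);cv2.imwrite(f"pics/{n}0.png",p["color"]);print(n,p["T"].round(3).tolist(),p["intrinsics"].tolist())
    for q in("rack","lower_slot","wide_scraper","narrow_spatula","jar_beside","funnel","jar_front"):
        try:
            print(q,[(round(d["p"],2),toW(p,d["position"]).round(0).tolist(),proj(p,toW(p,d["position"])).round().tolist()) for d in env.find_in(p,q)[:4]])
        except Exception as e: print(q,e)
E
```

```text
pics
{'time_s': 0.0, 'joint_pos': array([ 1.01450721,  0.42671783,  0.0738523 ,  1.60665049, -0.03404987,
        1.11080214, -0.06708039]), 'qd': array([-0.00039868, -0.00130007,  0.00083364,  0.00076364, -0.00039485,
       -0.00200975, -0.00095637]), 'effort': array([-1.65635520e-04, -9.49832797e+01,  3.76076147e+00, -4.63522232e+01,
        1.92059961e-02,  1.01891384e-02, -9.91382336e-07]), 'ee_pos': array([ 266.85785836, -619.54035002,  230.60092976]), 'eef_rot': array([ 9.79385555e-01,  2.01998761e-01, -2.02102311e-04, -6.28001005e-04]), 'wrist_force': array([ 0.32158192, -0.83136328, -0.937035  ]), 'ft_torque': array([ 0.00608143, -0.01089553,  0.03362911]), 'grip_width': 85.23055143969873}
top [[-0.068, -0.972, 0.223, 259.007], [-0.998, 0.067, -0.01, -9.855], [-0.005, -0.223, -0.975, 1246.811], [0.0, 0.0, 0.0, 1.0]] [[469.48657109595314, 0.0, 319.7239966387555], [0.0, 469.48657109595314, 198.91461347133585], [0.0, 0.0, 1.0]]
rack [(0.7, [674.0, -70.0, 85.0], [334.0, 142.0])]
lower_slot [(0.67, [673.0, -67.0, 87.0], [333.0, 142.0])]
wide_scraper [(0.9, [448.0, 229.0, 6.0], [2
[... 501 characters left out ...]
 1.0]] [[462.56525087630143, 0.0, 319.62724996759044], [0.0, 462.56525087630143, 198.66932839342974], [0.0, 0.0, 1.0]]
rack [(0.6, [673.0, -32.0, 69.0], [280.0, 172.0])]
lower_slot [(0.77, [675.0, -33.0, 67.0], [279.0, 172.0])]
wide_scraper [(0.96, [267.0, 302.0, 5.0], [373.0, 337.0]), (0.82, [289.0, -194.0, 7.0], [434.0, 198.0]), (0.77, [443.0, 219.0, 6.0], [312.0, 278.0]), (0.76, [528.0, 55.0, 6.0], [312.0, 224.0])]
narrow_spatula [(0.77, [457.0, -282.0, 12.0], [386.0, 166.0])]
jar_beside [(0.8, [698.0, 69.0, 48.0], [251.0, 195.0]), (0.67, [671.0, -32.0, 69.0], [280.0, 172.0])]
funnel []
jar_front [(0.66, [381.0, -42.0, 49.0], [383.0, 206.0]), (0.19, [713.0, -213.0, 34.0], [300.0, 149.0])]
```

View pics/top0.png

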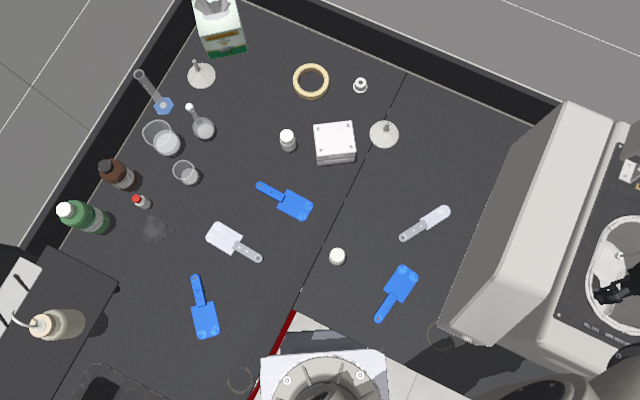

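View pics/side0.png

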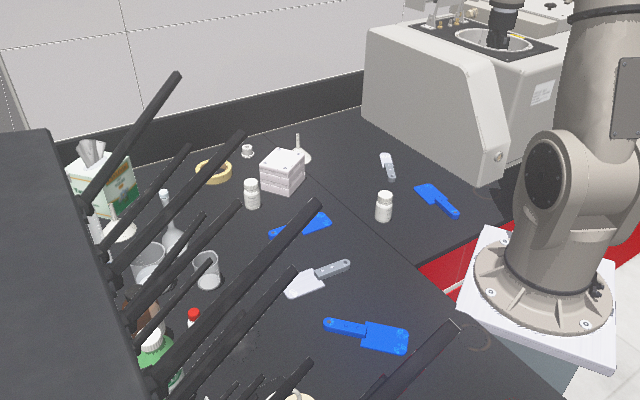

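The top view shows the wide scraper with its blade at (223,238) and handle end at (258,258). The spatula's blade is at (437,214) and its handle end at (403,238). The rack is at (334,142). The three blue scrapers are decoys. The gripper starts above the machine at right (610,290), so I'll lift it first. Next I'll fit the poses using the outlines from both cameras.

```bash
cat >> h.py <<'E'
from scipy.optimize import minimize
def arc(cx,cy,r,a0,a1,n=8): 
    a=np.linspace(a0,a1,n);return np.c_[cx+r*np.cos(a),cy+r*np.sin(a)]
pi=np.pi
HAND=np.r_[[[0,12],[0,-12]],arc(-74,0,12,1.5*pi,.5*pi)]
WB=np.r_[[[0,-30]],arc(68,-18,12,-pi/2,0),arc(68,18,12,0,pi/2),[[0,30]]]
NB=np.r_[[[0,-17]],arc(63,0,17,-pi/2,pi/2,16),[[0,17]]]
RK=np.array([[-45,-52],[45,-52],[45,52],[-45,52]],float)
PARTS={"wide_scraper":[(WB,0,4),(HAND,0,16)],"narrow_spatula":[(NB,0,4),(HAND,0,16)],"rack":[(RK,0,86)]}
def mask(pic,name,x,y,th,z0=0,S=4):
    m=np.zeros((400*S,640*S),np.uint8);c,s=np.cos(th),np.sin(th);R=np.array([[c,-s],[s,c]])
    for P,a,b in PARTS[name]:
        Q=P@R.T+[x,y]
        pts=np.array([proj(pic,[*q,z0+z]) for z in(a,b) for q in Q])
        h=cv2.convexHull(((pts+.5)*S).astype(np.float32))
        cv2.fillConvexPoly(m,np.round(h).astype(np.int32),255)
    return cv2.resize(m,(640,400),interpolation=cv2.INTER_AREA)/255.
def region(pic,name,near,tol=60):
    best=None
    for d in env.outline_of(pic,name):
        v,u=np.nonzero(d["region"]);
        if len(u)<20: continue
        w=ray(pic,u.mean(),v.mean(),40 if name=="rack" else 5)
        if np.hypot(*(w[:2]-near))<tol and (best is None or d["p"]>best[0]): best=(d["p"],d["region"])
    return best
def fit(pairs,name,x0,z0=0,free=(1,1,1)):
    def cost(p): return sum(np.abs(mask(pc,name,*p,z0=z0)-r).sum()/r.sum() for pc,r in pairs)
    sim=np.array([x0]+[np.array(x0)+d for d in([12,0,0],[0,12,0],[0,0,.2])],float)
    o=minimize(cost,x0,method="Nelder-Mead",options=dict(initial_simplex=sim,xatol=.01,fatol=1e-4,maxiter=250))
    return o.x.round(3).tolist(),round(o.fun,3)
E
python3 - <<'E'
from h import *
P={n:env.read_camera(n) for n in("top","side")}
t=P["top"]
print(ray(t,223,238,4),ray(t,258,258,10),ray(t,437,214,4),ray(t,403,238,10), ray(t,610,290,240))
def head(a,b): d=ray(t,*a,5)-ray(t,*b,5);return np.arctan2(d[1],d[0])
G={"wide_scraper":(448,229,head((223,238),(258,258))),"narrow_spatula":(455,-290,head((437,214),(403,238))),"rack":(674,-60,0)}
for n,g in G.items():
    pr=[]
    for c in P:
        r=region(P[c],n,np.array(g[:2]))
        print(n,c,r and (round(r[0],2),r[1].sum()))
        if r: pr.append((P[c],r[1].astype(float)));print("  ",fit(pr[-1:],n,g))
    print(" both",fit(pr,n,g))
E
```

```text
[454.77096417 241.85833562   4.        ] [394.51648492 149.92508417  10.        ] [ 480.19865996 -335.02335521    4.        ] [ 420.97951216 -235.68693196   10.        ] [ 251.60907721 -615.12200046  240.        ]
wide_scraper top (0.57, np.int64(975))
   ([436.327, 210.972, 0.971], np.float64(0.068))
wide_scraper side (0.87, np.int64(1060))
   ([437.633, 209.075, 0.987], np.float64(0.25))
 both ([436.403, 210.098, 0.971], np.float64(0.347))
narrow_spatula top (0.83, np.int64(649))
   ([459.087, -297.768, -1.076], np.float64(0.075))
narrow_spatula side (0.59, np.int64(313))
   ([461.408, -301.54, -1.069], np.float64(0.072))
 both ([460.047, -299.185, -1.074], np.float64(0.164))
rack top (0.96, np.int64(1625))
   ([686.844, -69.66, 0.053], np.float64(0.054))
rack side (0.73, np.int64(1847))
   ([690.514, -73.888, 0.045], np.float64(0.036))
 both ([688.676, -70.609, 0.022], np.float64(0.111))
```

```bash
python3 -m creep '[{"slide":[0,0,1],"rot":[0,0,0],"fingers":1},{"slide":[0,0,1],"rot":[0,0,0],"fingers":1},{"slide":[0,0,1],"rot":[0,0,0],"fingers":1}]' 100
python3 -m creep '[{"slide":[1,1,0],"rot":[0,0,0.045],"fingers":1},{"slide":[1,1,0],"rot":[0,0,0.045],"fingers":1},{"slide":[1,1,0],"rot":[0,0,0.045],"fingers":1}]'
python3 -m creep '[{"slide":[1,1,0],"rot":[0,0,0.045],"fingers":1},{"slide":[1,1,0],"rot":[0,0,0.045],"fingers":1},{"slide":[1,1,0],"rot":[0,0,0.045],"fingers":1}]'
```

```text
time_s: 1.5
ee_pos: [267.8, -622.1, 338.8]
eef_rot: [0.979, 0.202, 0.001, 0.005]
wrist_force: [-0.6, 0.4, -0.4]
grip_width: 85.3
time_s: 1.8
ee_pos: [368.7, -517.9, 331.5]
eef_rot: [0.94, 0.341, 0.0, 0.0]
wrist_force: [0.6, -0.7, 0.3]
grip_width: 85.4
time_s: 2.1
ee_pos: [468.9, -417.5, 331.6]
eef_rot: [0.883, 0.47, 0.0, 0.0]
wrist_force: [0.0, 0.1, 0.6]
grip_width: 85.2
```

```bash
python3 -m creep '[{"slide":[0,1,0],"rot":[0,0,0],"fingers":1},{"slide":[0,1,0],"rot":[0,0,0],"fingers":1}]'
python3 -m creep '[{"slide":[0,1,0],"rot":[0,0,0],"fingers":1},{"slide":[0,1,0],"rot":[0,0,0],"fingers":1}]'
python3 -m creep '[{"slide":[0,1,0],"rot":[0,0,0],"fingers":1},{"slide":[0,1,0],"rot":[0,0,0],"fingers":1}]'
python3 -m creep '[{"slide":[0,1,0],"rot":[0,0,0],"fingers":1},{"slide":[0,1,0],"rot":[0,0,0],"fingers":1}]'
python3 -m creep '[{"slide":[0,1,0],"rot":[0,0,0],"fingers":1},{"slide":[0,1,0],"rot":[0,0,0],"fingers":1}]'
python3 -m creep '[{"slide":[-0.53,0.98,-1],"rot":[0,0,0],"fingers":0.2},{"slide":[-0.53,0.98,-1],"rot":[0,0,0],"fingers":0.2},{"slide":[-0.53,0.98,-1],"rot":[0,0,0],"fingers":0.2},{"slide":[-0.53,0.98,-1],"rot":[0,0,0],"fingers":0.2}]'
```

```text
time_s: 2.3
ee_pos: [467.5, -318.1, 330.8]
eef_rot: [0.884, 0.467, -0.0, -0.0]
wrist_force: [1.4, 0.0, 0.3]
grip_width: 85.4
time_s: 2.5
ee_pos: [466.7, -218.0, 331.4]
eef_rot: [0.884, 0.467, 0.0, 0.0]
wrist_force: [1.7, 0.7, 0.4]
grip_width: 85.5
time_s: 2.7
ee_pos: [466.6, -118.0, 331.6]
eef_rot: [0.884, 0.467, 0.0, 0.0]
wrist_force: [0.9, 0.8, 0.1]
grip_width: 85.8
time_s: 2.9
ee_pos: [466.6, -18.0, 331.7]
eef_rot: [0.884, 0.467, 0.0, 0.0]
wrist_force: [1.0, 0.4, 1.1]
grip_width: 85.6
time_s: 3.1
ee_pos: [466.7, 82.0, 331.7]
eef_rot: [0.884, 0.467, 0.0, 0.0]
wrist_force: [0.6, -0.3, 0.2]
grip_width: 85.2
time_s: 3.5
ee_pos: [410.2, 180.9, 228.2]
eef_rot: [0.883, 0.47, -0.002, -0.001]
wrist_force: [-0.0, -0.8, 2.0]
grip_width: 51.3
```

```bash
python3 -m creep '[{"slide":[0,0,-1],"rot":[0,0,0],"fingers":0.2},{"slide":[0,0,-1],"rot":[0,0,0],"fingers":0.2},{"slide":[0,0,-1],"rot":[0,0,0],"fingers":0.2}]'
python3 -m creep '[{"slide":[0,0,-0.7],"rot":[0,0,0],"fingers":0.2},{"slide":[0,0,-0.7],"rot":[0,0,0],"fingers":0.2},{"slide":[0,0,-0.7],"rot":[0,0,0],"fingers":0.2}]'
python3 - <<'E'
from h import *
s=env.observe();print(s["ee_pos"],s["eef_rot"],s["joint_pos"].round(2))
a=env.read_camera("side");b=env.read_camera("top")
x=cv2.resize(a["color"][200:340,210:410],None,fx=2,fy=2);y=cv2.resize(b["color"][180:320,150:350],None,fx=2,fy=2)
cv2.imwrite("pics/p1.png",np.hstack([x,y]))
E
```

```text
time_s: 3.8
ee_pos: [411.3, 176.5, 127.1]
eef_rot: [0.884, 0.467, -0.004, -0.001]
wrist_force: [-0.4, -0.9, 0.8]
grip_width: 51.0
time_s: 4.1
ee_pos: [414.0, 177.7, 61.2]
eef_rot: [0.884, 0.467, -0.001, 0.0]
wrist_force: [-0.5, -0.6, 1.5]
grip_width: 51.4
[413.95171671 177.70324433  61.24018936] [ 8.84206694e-01  4.67094406e-01 -1.15666520e-03  3.27285881e-06] [-0.04  0.37 -0.59  2.21  0.34  0.65 -1.46]
```

View pics/p1.png

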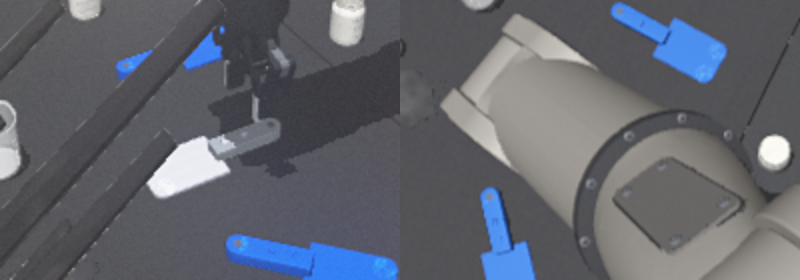

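Both fingers straddle the handle near crop pixel (258,125), so I'll go down and grip.

```bash
python3 -m creep '[{"slide":[0,0,-0.3],"rot":[0,0,0],"fingers":0.2},{"slide":[0,0,-0.57],"rot":[0,0,0],"fingers":0.2},{"slide":[0,0,-0.57],"rot":[0,0,0],"fingers":0.2},{"slide":[0,0,-0.57],"rot":[0,0,0],"fingers":0.2}]'
python3 -m creep '[{"slide":[0,0,0],"rot":[0,0,0],"fingers":-1},{"slide":[0,0,0],"rot":[0,0,0],"fingers":-1},{"slide":[0,0,0],"rot":[0,0,0],"fingers":-1},{"slide":[0,0,0],"rot":[0,0,0],"fingers":-1},{"slide":[0,0,0],"rot":[0,0,0],"fingers":-1}]' 100
python3 -m creep '[{"slide":[0,0,0.3],"rot":[0,0,0],"fingers":-1},{"slide":[0,0,0.6],"rot":[0,0,0],"fingers":-1},{"slide":[0,0,1],"rot":[0,0,0],"fingers":-1},{"slide":[0,0,1],"rot":[0,0,0],"fingers":-1}]'
```

```text
time_s: 4.6
ee_pos: [415.1, 178.6, 6.1]
eef_rot: [0.884, 0.467, 0.001, 0.0]
wrist_force: [0.4, -0.4, -0.2]
grip_width: 51.1
time_s: 5.1
ee_pos: [415.2, 178.4, 6.2]
eef_rot: [0.884, 0.467, 0.001, 0.001]
wrist_force: [-5.6, -3.5, 31.2]
grip_width: 21.1
time_s: 5.5
ee_pos: [416.2, 179.2, 109.1]
eef_rot: [0.884, 0.467, 0.003, 0.001]
wrist_force: [-0.1, 0.0, -2.2]
grip_width: 20.6
```

```bash
python3 -m creep '[{"slide":[0.5,-0.5,0],"rot":[0,0,-0.024],"fingers":-1},{"slide":[0.84,-0.8,0],"rot":[0,0,-0.048],"fingers":-1},{"slide":[0.84,-1,0],"rot":[0,0,-0.07],"fingers":-1},{"slide":[0.84,-1,0],"rot":[0,0,-0.07],"fingers":-1}]'
python3 -m creep '[{"slide":[0,-0.4,0],"rot":[0,0,-0.024],"fingers":-1},{"slide":[0,-0.8,0],"rot":[0,0,-0.048],"fingers":-1},{"slide":[0,-1,0],"rot":[0,0,-0.078],"fingers":-1},{"slide":[0,-1,0],"rot":[0,0,-0.078],"fingers":-1},{"slide":[0,-1,0],"rot":[0,0,-0.078],"fingers":-1}]'
python3 -m creep '[{"slide":[0,-0.3,-0.2],"rot":[0,0,0],"fingers":-1},{"slide":[0,-0.58,-0.6],"rot":[0,0,0],"fingers":-1},{"slide":[0,-0.58,-0.7],"rot":[0,0,0],"fingers":-1},{"slide":[0,-0.58,-0.7],"rot":[0,0,0],"fingers":-1},{"slide":[0,-0.58,-0.7],"rot":[0,0,0],"fingers":-1}]'
python3 - <<'E'
from h import *
s=env.observe();print(s["ee_pos"],s["eef_rot"],s["joint_pos"].round(2))
P={n:env.read_camera(n) for n in("side","top")}
for c,p in P.items():
    for n,g,z in(("rack",(688,-71,.04),0),("wide_scraper",(538,-77,.04),33)):
        r=region(p,n,np.array(g[:2]),50)
        if r: print(c,n,round(r[0],2),r[1].sum(),fit([(p,r[1].astype(float))],n,g,z))
x=cv2.resize(P["side"]["color"][130:250,230:430],None,fx=2,fy=2);y=cv2.resize(P["top"]["color"][100:220,250:450],None,fx=2,fy=2)
cv2.imwrite("pics/p2.png",np.hstack([x,y]))
E
```

```text
time_s: 5.9
ee_pos: [499.5, 73.5, 104.3]
eef_rot: [0.966, 0.258, -0.0, 0.001]
wrist_force: [-0.6, 0.6, -1.5]
grip_width: 21.1
time_s: 6.4
ee_pos: [497.7, -22.1, 104.5]
eef_rot: [1.0, 0.021, 0.0, -0.0]
wrist_force: [0.2, 0.6, -0.3]
grip_width: 21.0
time_s: 6.9
ee_pos: [498.4, -78.6, 34.8]
eef_rot: [1.0, 0.022, 0.0, -0.0]
wrist_force: [-0.1, 0.9, -1.5]
grip_width: 20.9
[498.37464321 -78.58159527  34.80093487] [ 9.99748077e-01  2.24418517e-02  1.22764864e-04 -3.61146935e-04] [ 0.28  0.44 -0.29  2.12  0.22  0.61 -1.7 ]
side rack 0.86 1801 ([690.72, -73.358, 0.101], np.float64(0.044))
side wide_scraper 0.7 602 ([537.436, -71.693, 0.048], np.float64(0.241))
top rack 0.69 1220 ([696.05, -68.378, 0.037], np.float64(0.4))
```

View pics/p2.png

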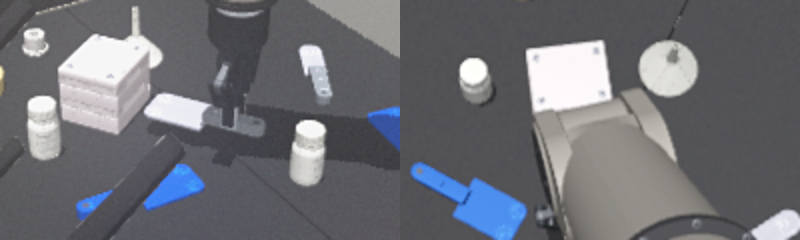

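The side crop shows the scraper held level in front of the rack, with the blade tip at about (148,108). The rack corners are visible, but I can't make out its slots well enough yet. I'll enlarge the picture and overlay the predicted corners and slots.

Run:
```python
from h import *
p=env.read_camera("side");im=p["color"]
u0,v0,S=255,140,7
crop=cv2.resize(im[v0:v0+65,u0:u0+110],None,fx=S,fy=S,interpolation=cv2.INTER_CUBIC)
cv2.imwrite("pics/raw3.png",im)
def pt(P): return tuple(np.round((proj(p,P)-[u0,v0]+.5)*S).astype(int).tolist())
def body(x,y,th,ox,oy,z): c,s=np.cos(th),np.sin(th);return [x+c*ox-s*oy,y+s*ox+c*oy,z]
def line(pose,A,B,col): cv2.line(crop,pt(body(*pose,*A)),pt(body(*pose,*B)),col,1)
rk=(689,-71.5,.045)
for a,b in [((-45,-52,86),(-45,52,86)),((-45,52,86),(45,52,86)),((-45,52,0),(-45,52,86)),((-45,-52,0),(-45,-52,86)),((-45,-52,0),(-45,52,0)),((45,52,0),(-45,52,0)),((45,52,0),(45,52,86)),((-45,-52,86),(45,-52,86)),((45,52,86),(45,-52,86))]: line(rk,a,b,(0,200,0))
for w,z in((33,28),(20,62)):
    for a,b in [((-w,z),(w,z)),((w,z),(w,z+9)),((w,z+9),(-w,z+9)),((-w,z+9),(-w,z))]: line(rk,(-45,*a),(-45,*b),(0,0,255))
sc=(498.4+38.5*np.cos(.045),-78.6+38.5*.045,.045)
for a,b in [((0,-30,28.6),(68,-30,28.6)),((80,-18,28.6),(80,18,28.6)),((68,30,28.6),(0,30,28.6)),((0,30,28.6),(0,-30,28.6))]: line(sc,a,b,(255,0,0))
cv2.imwrite("pics/p3.png",crop)
```

```text
(no output)
```

View pics/p3.png

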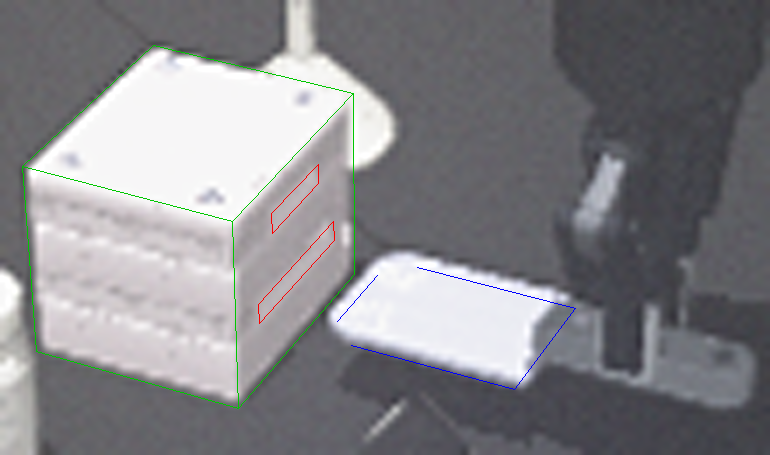

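The rack overlay matches to about 1 px, and so does the scraper outline. The slots barely show, so I'll stretch the contrast on the front face.

Run:
```python
from h import *
im=cv2.imread("pics/raw3.png")[140:205,255:315]
g=np.clip((im.astype(float)-120)*2.2,0,255).astype(np.uint8)
g=cv2.createCLAHE(3,(3,3)).apply(cv2.cvtColor(im,cv2.COLOR_BGR2GRAY))
cv2.imwrite("pics/p4.png",cv2.resize(g,None,fx=9,fy=9,interpolation=cv2.INTER_CUBIC))
```

```text
(no output)
```

View pics/p4.png

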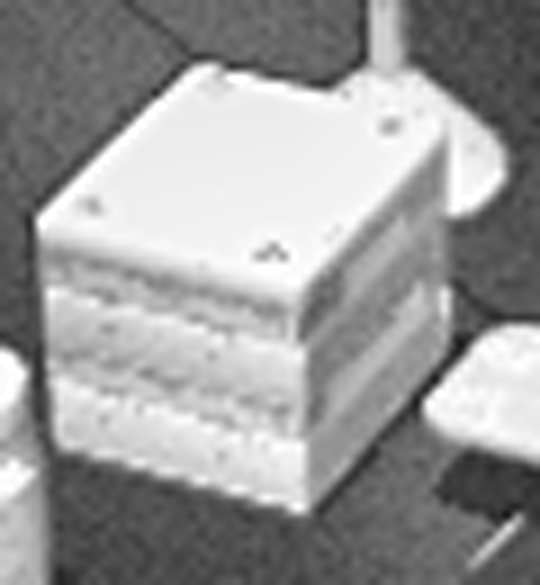

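The front face shows two lighter slits, the upper at (370,255) and the lower at (378,345), where the overlay put them. I'll insert in steps, watching the force.

```bash
python3 -m creep '[{"slide":[0,-0.01,0.02],"rot":[0,0,0],"fingers":-1},{"slide":[0.15,0,0.02],"rot":[0,0,0],"fingers":-1},{"slide":[0.25,0,0.02],"rot":[0,0,0],"fingers":-1},{"slide":[0.32,0.005,0.02],"rot":[0,0,0],"fingers":-1},{"slide":[0.36,0.006,0.02],"rot":[0,0,0],"fingers":-1}]'
python3 -m creep '[{"slide":[0.04,0.002,0],"rot":[0,0,0],"fingers":-1},{"slide":[0.08,0.004,0],"rot":[0,0,0],"fingers":-1},{"slide":[0.12,0.006,0],"rot":[0,0,0],"fingers":-1},{"slide":[0.12,0.006,0],"rot":[0,0,0],"fingers":-1}]'
```

```text
time_s: 7.75
ee_pos: [534.6, -79.2, 36.3]
eef_rot: [1.0, 0.021, 0.0, -0.0]
wrist_force: [-0.7, 0.5, -1.5]
grip_width: 20.7
time_s: 8.15
ee_pos: [546.5, -78.6, 36.3]
eef_rot: [1.0, 0.021, 0.0, -0.0]
wrist_force: [0.5, 0.1, -1.1]
grip_width: 21.1
```

```bash
python3 -m creep '[{"slide":[0.1,0.004,0],"rot":[0,0,0],"fingers":-1},{"slide":[0.2,0.009,0],"rot":[0,0,0],"fingers":-1},{"slide":[0.3,0.013,0],"rot":[0,0,0],"fingers":-1},{"slide":[0.4,0.018,0],"rot":[0,0,0],"fingers":-1},{"slide":[0.45,0.02,0],"rot":[0,0,0],"fingers":-1}]'
python3 -m creep '[{"slide":[0.03,0.001,0],"rot":[0,0,0],"fingers":-1},{"slide":[0.06,0.002,0],"rot":[0,0,0],"fingers":-1},{"slide":[0.09,0.004,0],"rot":[0,0,0],"fingers":-1},{"slide":[0.09,0.004,0],"rot":[0,0,0],"fingers":-1}]'
```

```text
time_s: 8.65
ee_pos: [592.4, -76.5, 36.3]
eef_rot: [1.0, 0.021, 0.0, -0.0]
wrist_force: [0.0, -0.3, -1.4]
grip_width: 20.9
time_s: 9.05
ee_pos: [600.3, -76.3, 36.3]
eef_rot: [1.0, 0.021, 0.0, -0.0]
wrist_force: [0.2, -0.1, -0.4]
grip_width: 21.1
```

```bash
python3 -m creep '[{"slide":[0.02,0.001,0],"rot":[0,0,0],"fingers":-1},{"slide":[0.04,0.002,0],"rot":[0,0,0],"fingers":-1},{"slide":[0.04,0.002,0],"rot":[0,0,0],"fingers":-1}]'
python3 -m creep '[{"slide":[0.015,0.001,0],"rot":[0,0,0],"fingers":-1},{"slide":[0.025,0.001,0],"rot":[0,0,0],"fingers":-1},{"slide":[0.025,0.001,0],"rot":[0,0,0],"fingers":-1}]'
```

```text
time_s: 9.35
ee_pos: [603.2, -76.3, 36.0]
eef_rot: [1.0, 0.021, -0.001, 0.0]
wrist_force: [-4.8, -0.4, 0.4]
grip_width: 20.5
time_s: 9.65
ee_pos: [603.4, -76.3, 35.4]
eef_rot: [1.0, 0.021, -0.003, 0.0]
wrist_force: [-16.5, 0.0, 3.9]
grip_width: 20.4
```

Contact came at the expected depth. I'll lower it onto the slot floor, push a little more, and release.

```bash
python3 -m creep '[{"slide":[0,0,-0.015],"rot":[0,0,0],"fingers":-1},{"slide":[0.01,0,-0.015],"rot":[0,0,0],"fingers":-1},{"slide":[0.01,0,-0.015],"rot":[0,0,0],"fingers":-1}]'
python3 -m creep '[{"slide":[0,0,0],"rot":[0,0,0],"fingers":0.2},{"slide":[0,0,0],"rot":[0,0,0],"fingers":0.2},{"slide":[0,0,0],"rot":[0,0,0],"fingers":0.2},{"slide":[0,0,0],"rot":[0,0,0],"fingers":0.2}]'
python3 -m creep '[{"slide":[0,0,0.3],"rot":[0,0,0],"fingers":0.2},{"slide":[-0.2,0,0.7],"rot":[0,0,0],"fingers":0.2},{"slide":[-0.4,0,1],"rot":[0,0,0],"fingers":0.2},{"slide":[-0.4,0,1],"rot":[0,0,0],"fingers":0.2}]'
python3 -m creep '[{"slide":[-0.5,-0.3,0.3],"rot":[0,0,-0.02],"fingers":0.2},{"slide":[-0.8,-0.8,0.6],"rot":[0,0,-0.04],"fingers":0.2},{"slide":[-0.8,-1,0.6],"rot":[0,0,-0.06],"fingers":0.2},{"slide":[-0.8,-1,0.6],"rot":[0,0,-0.06],"fingers":0.2}]'
python3 - <<'E'
from h import *
s=env.observe();print(s["ee_pos"],s["eef_rot"],s["joint_pos"].round(2))
P={n:env.read_camera(n) for n in("side","top")}
for c,p in P.items():
    for n,g,z in(("wide_scraper",(643,-73.6,.045),28),("narrow_spatula",(460,-299,-1.074),0)):
        r=region(p,n,np.array(g[:2]),60)
        if r: print(c,n,round(r[0],2),r[1].sum(),fit([(p,r[1].astype(float))],n,g,z))
x=cv2.resize(P["side"]["color"][130:250,230:430],None,fx=2,fy=2);y=cv2.resize(P["top"]["color"][100:220,250:450],None,fx=2,fy=2)
cv2.imwrite("pics/p5.png",np.hstack([x,y]))
E
```

```text
time_s: 9.95
ee_pos: [603.5, -76.4, 33.7]
eef_rot: [1.0, 0.021, -0.004, 0.0]
wrist_force: [-22.6, 0.4, 7.1]
grip_width: 20.7
time_s: 10.35
ee_pos: [607.9, -76.0, 35.0]
eef_rot: [1.0, 0.021, 0.0, -0.0]
wrist_force: [0.1, 0.5, -0.8]
grip_width: 51.5
time_s: 10.75
ee_pos: [567.8, -76.3, 138.9]
eef_rot: [1.0, 0.021, 0.002, 0.001]
wrist_force: [0.4, 0.1, -0.4]
grip_width: 51.4
time_s: 11.15
ee_pos: [486.2, -181.7, 196.7]
eef_rot: [0.985, -0.172, 0.001, 0.001]
wrist_force: [0.5, -0.2, 0.4]
grip_width: 51.2
[ 486.18290065 -181.67796682  196.68439828] [ 0.98504529 -0.1722859   0.00138753  0.00119274] [ 0.42  0.22 -0.22  1.98  0.06  0.95 -1.74]
side wide_scraper 0.64 325 ([641.81, -75.234, 0.076], np.float64(1.082))
side narrow_spatula 0.8 300 ([461.554, -299.572, -1.064], np.float64(0.097))
top wide_scraper 0.55 347 ([630.298, -75.064, 0.019], np.float64(1.681))
```

View pics/p5.png

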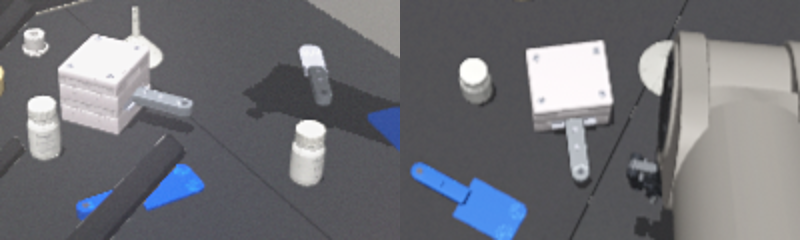

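The lower scraper is in the slot, but the top view shows a light patch by the shoulder at (560,124). I'll check the depth with an overlay.

Run:
```python
from h import *
p=env.read_camera("top");im=p["color"]
u0,v0,S=305,115,8
raw=cv2.resize(im[v0:v0+80,u0:u0+60],None,fx=S,fy=S,interpolation=cv2.INTER_CUBIC);crop=raw.copy()
def pt(P): return tuple(np.round((proj(p,P)-[u0,v0]+.5)*S).astype(int).tolist())
def body(x,y,th,ox,oy,z): c,s=np.cos(th),np.sin(th);return [x+c*ox-s*oy,y+s*ox+c*oy,z]
rk=(688,-70.5,.045)
def poly(L,col,pose=rk): cv2.polylines(crop,[np.array([pt(body(*pose,*q)) for q in L])],True,col,1)
poly([(*q,86) for q in RK],(0,200,0)); poly([(-45,-52,0),(-45,52,0),(-45,52,86),(-45,-52,86)],(0,200,0))
poly([(-45+q[0],q[1],44) for q in HAND],(0,0,255))
g=cv2.cvtColor(im,cv2.COLOR_BGR2GRAY)
cv2.imwrite("pics/p6.png",np.hstack([raw,crop])[:600])
```

```text
(no output)
```

View pics/p6.png

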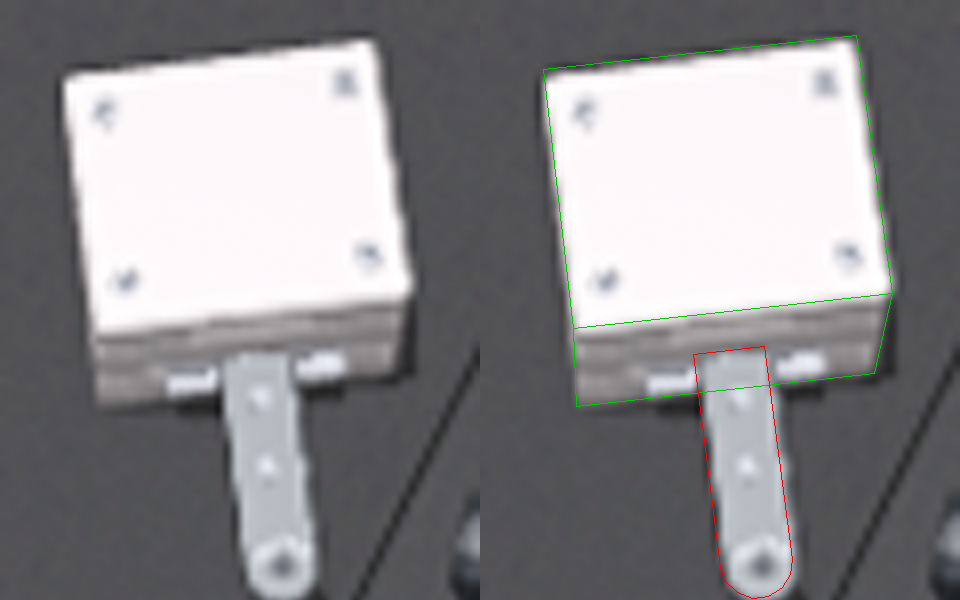

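The crop cut off at the handle end, so I'll measure the end numerically.

Run:
```python
from h import *
for c in("top","side"):
    p=env.read_camera(c);g=cv2.cvtColor(p["color"],cv2.COLOR_BGR2GRAY).astype(np.float32)
    for rk,z in(((687,-70.5,.045),44),):
        print(c)
        for oy in(-25,-6,0,6,25):
            r=[]
            for ox in range(-150,-118,3) if abs(oy)<10 else range(-66,-36,3):
                P=[rk[0]+ox-.045*oy,rk[1]+.045*ox+oy,z if abs(oy)<10 else 32]
                u=proj(p,P);r.append((ox,int(cv2.getRectSubPix(g,(1,1),tuple(map(float,u)))[0,0])))
            print(oy,r)
    for m in ("wide_scraper",):
        for d in env.outline_of(p,m):
            v,u=np.nonzero(d["region"]);
            if len(u): 
                w=ray(p,u.mean(),v.mean(),44)
                if 540<w[0]<700 and -120<w[1]<-30: print(m,d["p"],w,"end",ray(p,u[v.argmax()],v.max()+.5,40))
```

```text
top
-25 [(-66, 83), (-63, 76), (-60, 54), (-57, 45), (-54, 103), (-51, 191), (-48, 229), (-45, 205), (-42, 133), (-39, 126)]
-6 [(-150, 81), (-147, 83), (-144, 75), (-141, 54), (-138, 48), (-135, 53), (-132, 90), (-129, 163), (-126, 191), (-123, 177), (-120, 162)]
0 [(-150, 80), (-147, 81), (-144, 75), (-141, 54), (-138, 47), (-135, 59), (-132, 109), (-129, 173), (-126, 193), (-123, 167), (-120, 140)]
6 [(-150, 83), (-147, 83), (-144, 83), (-141, 80), (-138, 68), (-135, 60), (-132, 69), (-129, 114), (-126, 169), (-123, 193), (-120, 193)]
25 [(-66, 82), (-63, 76), (-60, 60), (-57, 58), (-54, 114), (-51, 194), (-48, 208), (-45, 147), (-42, 135), (-39, 127)]
wide_scraper 0.76 [604.66488076 -76.11379196  44.        ] end [554.65845246 -74.94152253  40.        ]
side
-25 [(-66, 192), (-63, 200), (-60, 191), (-57, 188), (-54, 188), (-51, 182), (-48, 204), (-45, 194), (-42, 189), (-39, 186)]
-6 [(-150, 93), (-147, 92), (-144, 92), (-141, 94), (-138, 93), (-135, 93), (-132, 94), (-129, 116), (-126, 185), (-123, 192), (-120, 159)]
0 [(-150, 94), (-147, 94), (-144, 94), (-141, 95), (-138, 93), (-135, 93), (-132, 96), (-129, 145), (-126, 192), (-123, 187), (-120, 155)]
6 [(-150, 94), (-147, 93), (-144, 92), (-141, 94), (-138, 94), (-135, 96), (-132, 106), (-129, 140), (-126, 170), (-123, 187), (-120, 186)]
25 [(-66, 78), (-63, 106), (-60, 159), (-57, 158), (-54, 151), (-51, 160), (-48, 206), (-45, 172), (-42, 149), (-39, 152)]
wide_scraper 0.86 [598.76207076 -64.61088474  44.        ] end [574.21491786 -47.33629402  40.        ]
```

Run:
```python
from h import *
p=env.read_camera("top")
A=cv2.imread("pics/top0.png");B=p["color"]
for im in(A,B):
    g=cv2.cvtColor(im,cv2.COLOR_BGR2GRAY).astype(np.float32)
    for oy in(-45,-25,25,45):
        print(oy,[(ox,int(cv2.getRectSubPix(g,(1,1),tuple(map(float,proj(p,[687+ox-.045*oy,-70.5+.045*ox+oy,32]))))[0,0])) for ox in range(-66,-20,3)])
S=8
cv2.imwrite("pics/p7.png",np.hstack([cv2.resize(i[145:195,310:355],None,fx=S,fy=S,interpolation=cv2.INTER_CUBIC) for i in(A,B)]))
```

```text
-45 [(-66, 81), (-63, 80), (-60, 74), (-57, 58), (-54, 82), (-51, 120), (-48, 140), (-45, 145), (-42, 126), (-39, 124), (-36, 137), (-33, 138), (-30, 130), (-27, 203), (-24, 246), (-21, 250)]
-25 [(-66, 81), (-63, 83), (-60, 82), (-57, 69), (-54, 89), (-51, 126), (-48, 141), (-45, 166), (-42, 152), (-39, 125), (-36, 143), (-33, 143), (-30, 142), (-27, 207), (-24, 245), (-21, 251)]
25 [(-66, 82), (-63, 83), (-60, 75), (-57, 62), (-54, 97), (-51, 125), (-48, 145), (-45, 167), (-42, 148), (-39, 126), (-36, 138), (-33, 138), (-30, 147), (-27, 214), (-24, 248), (-21, 251)]
45 [(-66, 80), (-63, 80), (-60, 81), (-57, 72), (-54, 97), (-51, 130), (-48, 142), (-45, 141), (-42, 125), (-39, 131), (-36, 144), (-33, 138), (-30, 156), (-27, 220), (-24, 249), (-21, 252)]
-45 [(-66, 80), (-63, 80), (-60, 74), (-57, 58), (-54, 82), (-51, 120), (-48, 140), (-45, 146), (-42, 127), (-39, 125), (-36, 138), (-33, 139), (-30, 131), (-27, 204), (-24, 247), (-21, 251)]
-25 [(-66, 82), (-63, 76), (-60, 55), (-57, 46), (-54, 103), (-51, 191), (-48, 229), (-45, 205), (-42, 132), (-39, 125), (-36, 143), (-33, 144), (-30, 143), (-27, 208), (-24, 246), (-21, 251)]
25 [(-66, 84), (-63, 79), (-60, 60), (-57, 58), (-54, 114), (-51, 194), (-48, 207), (-45, 147), (-42, 136), (-39, 127), (-36, 140), (-33, 138), (-30, 148), (-27, 214), (-24, 248), (-21, 252)]
45 [(-66, 80), (-63, 80), (-60, 82), (-57, 73), (-54, 99), (-51, 130), (-48, 142), (-45, 142), (-42, 127), (-39, 131), (-36, 144), (-33, 138), (-30, 156), (-27, 220), (-24, 249), (-21, 252)]
```

View pics/p7.png

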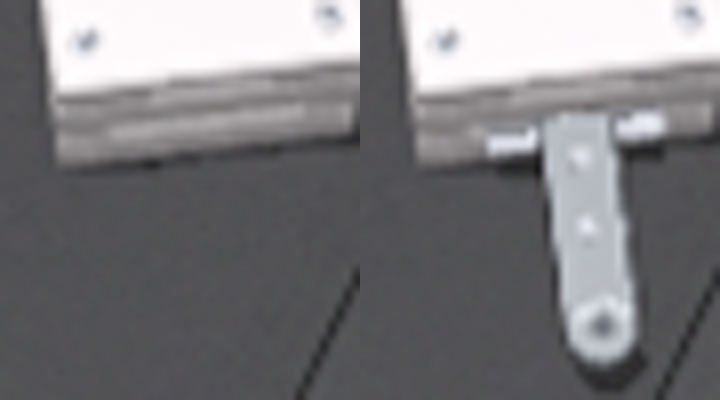

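Run:
```python
from h import *
p=env.read_camera("top")
A=cv2.imread("pics/top0.png")
g=cv2.cvtColor(A,cv2.COLOR_BGR2GRAY).astype(np.float32)
x,y,t=436.3,211,.971;c,s=np.cos(t),np.sin(t)
def prof(oy,z,rng): print(oy,z,[(o,int(cv2.getRectSubPix(g,(1,1),tuple(map(float,proj(p,[x+c*o-s*oy,y+s*o+c*oy,z]))))[0,0])) for o in rng])
for oy in(-22,22): prof(oy,4,range(-20,12,2))
prof(0,4,range(70,92,2)); prof(0,16,range(-96,-74,2)); prof(0,16,range(-20,20,2)); prof(6,16,range(-20,20,2))
p2=env.read_camera("side")
```

```text
-22 4 [(-20, 82), (-18, 82), (-16, 82), (-14, 81), (-12, 80), (-10, 83), (-8, 116), (-6, 181), (-4, 223), (-2, 237), (0, 233), (2, 233), (4, 232), (6, 232), (8, 232), (10, 231)]
22 4 [(-20, 81), (-18, 81), (-16, 82), (-14, 81), (-12, 81), (-10, 82), (-8, 105), (-6, 170), (-4, 222), (-2, 240), (0, 237), (2, 236), (4, 236), (6, 236), (8, 236), (10, 236)]
0 4 [(70, 232), (72, 232), (74, 233), (76, 233), (78, 225), (80, 190), (82, 117), (84, 83), (86, 80), (88, 82), (90, 82)]
0 16 [(-96, 82), (-94, 83), (-92, 82), (-90, 77), (-88, 76), (-86, 114), (-84, 172), (-82, 193), (-80, 192), (-78, 177), (-76, 145)]
0 16 [(-20, 202), (-18, 219), (-16, 236), (-14, 225), (-12, 208), (-10, 193), (-8, 190), (-6, 190), (-4, 190), (-2, 195), (0, 204), (2, 227), (4, 237), (6, 236), (8, 235), (10, 234), (12, 234), (14, 234), (16, 234), (18, 234)]
6 16 [(-20, 192), (-18, 193), (-16, 198), (-14, 193), (-12, 192), (-10, 193), (-8, 192), (-6, 192), (-4, 193), (-2, 201), (0, 216), (2, 236), (4, 237), (6, 235), (8, 235), (10, 235), (12, 235), (14, 236), (16, 235), (18, 235)]
```

The blade's rear edge lies about 7 mm behind the shoulder under the handle: in the start picture it is bright from -6.5. That explains the visible strip, and the handle end measures -131 against -131 expected, so the scraper is home. Next is the spatula.

```bash
python3 -m creep '[{"slide":[-0.2,-0.4,-0.1],"rot":[0,0,-0.023],"fingers":0.2},{"slide":[-0.44,-0.84,-0.3],"rot":[0,0,-0.046],"fingers":0.2},{"slide":[-0.44,-0.84,-0.6],"rot":[0,0,-0.069],"fingers":0.2},{"slide":[-0.44,-0.84,-0.8],"rot":[0,0,-0.092],"fingers":0.2},{"slide":[-0.44,-0.84,-0.8],"rot":[0,0,-0.1155],"fingers":0.2}]'
python3 -m creep '[{"slide":[0,0,-0.4],"rot":[0,0,0],"fingers":0.2},{"slide":[0,0,-0.57],"rot":[0,0,0],"fingers":0.2},{"slide":[0,0,-0.57],"rot":[0,0,0],"fingers":0.2},{"slide":[0,0,-0.57],"rot":[0,0,0],"fingers":0.2}]'
python3 - <<'E'
from h import *
s=env.observe();print(s["ee_pos"],s["eef_rot"],s["joint_pos"].round(2))
P={n:env.read_camera(n) for n in("side","top")}
x=cv2.resize(P["side"]["color"][110:210,340:440],None,fx=4,fy=4);y=cv2.resize(P["top"]["color"][180:280,370:470],None,fx=4,fy=4)
cv2.imwrite("pics/p8.png",np.hstack([x,y]))
E
```

```text
time_s: 12.35
ee_pos: [441.9, -259.8, 112.3]
eef_rot: [0.861, -0.509, -0.002, 0.0]
wrist_force: [0.0, 0.1, 0.6]
grip_width: 51.5
time_s: 12.75
ee_pos: [443.7, -260.0, 58.2]
eef_rot: [0.863, -0.506, -0.0, -0.0]
wrist_force: [-0.8, 0.6, 0.4]
grip_width: 51.5
[ 443.65735265 -260.04252193   58.15236638] [ 8.62720104e-01 -5.05681725e-01 -1.22550534e-04 -5.59344754e-06] [ 0.44  0.4  -0.05  2.1   0.03  0.64 -2.26]
```

View pics/p8.png

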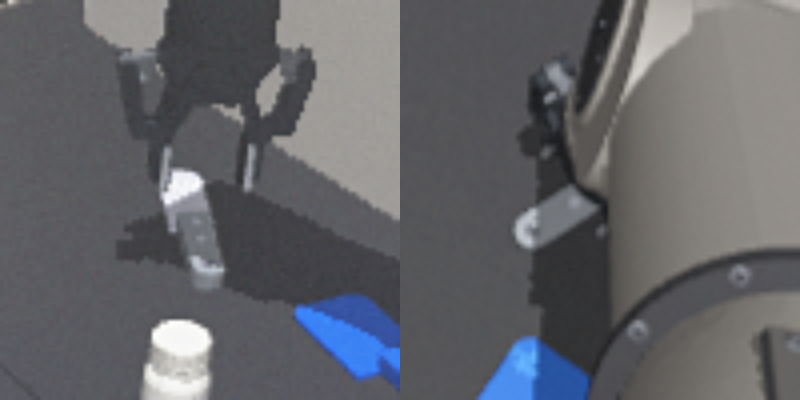

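The fingers sit on either side of the handle, with the left finger at (160,165) and the right at (247,165) in the side crop. After a small correction I'll go down and grip.

```bash
python3 -m creep '[{"slide":[-0.015,-0.055,0],"rot":[0,0,-0.002],"fingers":0.2},{"slide":[-0.015,-0.055,-0.25],"rot":[0,0,-0.002],"fingers":0.2},{"slide":[-0.015,-0.055,-0.5],"rot":[0,0,-0.002],"fingers":0.2},{"slide":[-0.015,-0.055,-0.5],"rot":[0,0,-0.002],"fingers":0.2},{"slide":[-0.015,-0.055,-0.5],"rot":[0,0,-0.002],"fingers":0.2}]'
python3 -m creep '[{"slide":[0,0,0],"rot":[0,0,0],"fingers":-1},{"slide":[0,0,0],"rot":[0,0,0],"fingers":-1},{"slide":[0,0,0],"rot":[0,0,0],"fingers":-1},{"slide":[0,0,0],"rot":[0,0,0],"fingers":-1},{"slide":[0,0,0],"rot":[0,0,0],"fingers":-1}]' 100
python3 -m creep '[{"slide":[0,0,0.3],"rot":[0,0,0],"fingers":-1},{"slide":[0,0,0.6],"rot":[0,0,0],"fingers":-1},{"slide":[0,0,1],"rot":[0,0,0],"fingers":-1},{"slide":[0,0,1],"rot":[0,0,0],"fingers":-1}]'
```

```text
time_s: 13.35
ee_pos: [442.0, -265.9, 8.5]
eef_rot: [0.859, -0.511, -0.0, 0.0]
wrist_force: [0.5, 0.4, 0.1]
grip_width: 51.6
time_s: 13.85
ee_pos: [442.7, -265.9, 9.5]
eef_rot: [0.859, -0.511, 0.001, -0.0]
wrist_force: [-4.6, 2.0, 18.7]
grip_width: 20.7
time_s: 14.25
ee_pos: [444.4, -266.8, 113.0]
eef_rot: [0.859, -0.511, 0.004, -0.0]
wrist_force: [-0.0, 0.0, -1.2]
grip_width: 20.9
```

```bash
python3 -m creep '[{"slide":[0.15,0.2,0],"rot":[0,0,0.022],"fingers":-1},{"slide":[0.25,0.5,0],"rot":[0,0,0.044],"fingers":-1},{"slide":[0.25,0.9,0],"rot":[0,0,0.066],"fingers":-1},{"slide":[0.25,0.93,0],"rot":[0,0,0.089],"fingers":-1},{"slide":[0.25,0.93,0],"rot":[0,0,0.089],"fingers":-1}]'
python3 -m creep '[{"slide":[0.15,0.2,0],"rot":[0,0,0.022],"fingers":-1},{"slide":[0.25,0.5,0],"rot":[0,0,0.044],"fingers":-1},{"slide":[0.25,0.9,0],"rot":[0,0,0.066],"fingers":-1},{"slide":[0.25,0.93,0],"rot":[0,0,0.089],"fingers":-1},{"slide":[0.25,0.93,0],"rot":[0,0,0.089],"fingers":-1}]'
python3 -m creep '[{"slide":[0,0,-0.2],"rot":[0,0,0],"fingers":-1},{"slide":[0,0,-0.36],"rot":[0,0,0],"fingers":-1},{"slide":[0,0,-0.36],"rot":[0,0,0],"fingers":-1},{"slide":[0,0,-0.36],"rot":[0,0,0],"fingers":-1}]'
cat > ov.py <<'E'
from h import *
import sys
s=env.observe();e=s["ee_pos"];q=s["eef_rot"];yaw=2*np.arctan2(q[1],q[0]);yaw=(yaw+pi/2)%pi-pi/2
print(e.round(1),q.round(4),round(yaw,4))
z=e[2]-9
p=env.read_camera("side");im=p["color"]
u0,v0,S=255,130,7
crop=cv2.resize(im[v0:v0+65,u0:u0+110],None,fx=S,fy=S,interpolation=cv2.INTER_CUBIC)
def pt(P): return tuple(np.round((proj(p,P)-[u0,v0]+.5)*S).astype(int).tolist())
def body(x,y,th,ox,oy,z): c,s=np.cos(th),np.sin(th);return [x+c*ox-s*oy,y+s*ox+c*oy,z]
def poly(pose,L,col): cv2.polylines(crop,[np.array([pt(body(*pose,*a)) for a in L])],True,col,1)
rk=(688,-71.5,.045)
poly(rk,[(*a,86) for a in RK],(0,200,0))
poly(rk,[(-45,-20,62),(-45,20,62),(-45,20,71),(-45,-20,71)],(0,0,255))
sc=(e[0]+37.8*np.cos(yaw),e[1]+37.8*np.sin(yaw),yaw)
poly(sc,[(*a,z) for a in NB],(255,0,0));poly(sc,[(*a,z+16) for a in HAND],(255,0,255))
r=region(p,"narrow_spatula",np.array(sc[:2]),90)
if r: print(r[0],r[1].sum(),fit([(p,r[1].astype(float))],"narrow_spatula",sc,z),sc)
cv2.imwrite("pics/"+sys.argv[1],crop)
E
python3 ov.py p9.png
```

```text
time_s: 14.75
ee_pos: [467.2, -171.5, 108.1]
eef_rot: [0.968, -0.252, 0.0, -0.0]
wrist_force: [-0.8, -1.3, -0.6]
grip_width: 20.4
time_s: 15.25
ee_pos: [492.2, -79.5, 107.9]
eef_rot: [1.0, 0.022, 0.0, -0.0]
wrist_force: [0.2, -0.3, -0.7]
grip_width: 20.2
time_s: 15.65
ee_pos: [492.0, -80.6, 72.0]
eef_rot: [1.0, 0.02, -0.0, 0.0]
wrist_force: [0.3, 0.9, -1.0]
grip_width: 20.3
[492.  -80.6  72. ] [ 9.998e-01  1.990e-02 -2.000e-04  1.000e-04] 0.0398
```

View pics/p9.png

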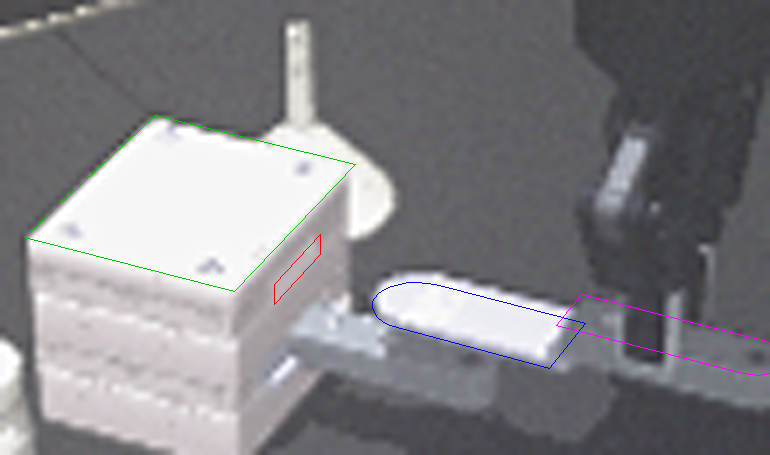

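The overlay on the spatula agrees within about 1 px, and the lower scraper is unchanged. I'll insert it in steps.

```bash
python3 -m creep '[{"slide":[0.05,-0.005,0.01],"rot":[0,0,0],"fingers":-1},{"slide":[0.15,0,0.01],"rot":[0,0,0],"fingers":-1},{"slide":[0.25,0.003,0.01],"rot":[0,0,0],"fingers":-1},{"slide":[0.32,0.006,0.01],"rot":[0,0,0],"fingers":-1},{"slide":[0.36,0.009,0.01],"rot":[0,0,0],"fingers":-1}]'
python3 -m creep '[{"slide":[0.04,0.002,0],"rot":[0,0,0],"fingers":-1},{"slide":[0.08,0.004,0],"rot":[0,0,0],"fingers":-1},{"slide":[0.12,0.006,0],"rot":[0,0,0],"fingers":-1},{"slide":[0.16,0.008,0],"rot":[0,0,0],"fingers":-1},{"slide":[0.16,0.008,0],"rot":[0,0,0],"fingers":-1}]'
```

```text
time_s: 16.25
ee_pos: [529.1, -78.4, 72.8]
eef_rot: [1.0, 0.023, 0.0, -0.0]
wrist_force: [-0.7, -0.1, -0.7]
grip_width: 20.5
time_s: 16.75
ee_pos: [544.6, -77.7, 72.8]
eef_rot: [1.0, 0.023, 0.0, -0.0]
wrist_force: [-0.6, -1.2, -0.5]
grip_width: 20.1
```

```bash
python3 -m creep '[{"slide":[0.1,-0.005,0],"rot":[0,0,0],"fingers":-1},{"slide":[0.2,0,0],"rot":[0,0,0],"fingers":-1},{"slide":[0.3,0.003,0],"rot":[0,0,0],"fingers":-1},{"slide":[0.4,0.006,0],"rot":[0,0,0],"fingers":-1},{"slide":[0.45,0.008,0],"rot":[0,0,0],"fingers":-1}]'
python3 -m creep '[{"slide":[0.03,0.001,0],"rot":[0,0,0],"fingers":-1},{"slide":[0.06,0.002,0],"rot":[0,0,0],"fingers":-1},{"slide":[0.09,0.004,0],"rot":[0,0,0],"fingers":-1},{"slide":[0.09,0.004,0],"rot":[0,0,0],"fingers":-1}]'
python3 -m creep '[{"slide":[0.02,0.001,0],"rot":[0,0,0],"fingers":-1},{"slide":[0.04,0.002,0],"rot":[0,0,0],"fingers":-1},{"slide":[0.04,0.002,0],"rot":[0,0,0],"fingers":-1}]'
```

```text
time_s: 17.25
ee_pos: [590.3, -76.8, 72.7]
eef_rot: [1.0, 0.023, 0.0, -0.0]
wrist_force: [0.7, 0.7, -0.7]
grip_width: 20.2
time_s: 17.65
ee_pos: [598.3, -76.6, 72.8]
eef_rot: [1.0, 0.023, 0.0, -0.0]
wrist_force: [0.2, -0.3, -0.3]
grip_width: 20.6
time_s: 17.95
ee_pos: [602.3, -76.3, 72.9]
eef_rot: [1.0, 0.023, 0.0, -0.0]
wrist_force: [-0.3, 0.3, -0.1]
grip_width: 20.6
```

```bash
python3 -m creep '[{"slide":[0.02,0.001,0],"rot":[0,0,0],"fingers":-1},{"slide":[0.03,0.001,0],"rot":[0,0,0],"fingers":-1},{"slide":[0.03,0.001,0],"rot":[0,0,0],"fingers":-1}]'
python3 -m creep '[{"slide":[0.015,0.001,0],"rot":[0,0,0],"fingers":-1},{"slide":[0.025,0.001,0],"rot":[0,0,0],"fingers":-1},{"slide":[0.025,0.001,0],"rot":[0,0,0],"fingers":-1}]'
```

```text
time_s: 18.25
ee_pos: [605.2, -76.3, 72.8]
eef_rot: [1.0, 0.023, 0.0, -0.0]
wrist_force: [0.3, 0.6, -1.1]
grip_width: 20.2
time_s: 18.55
ee_pos: [607.2, -76.2, 72.6]
eef_rot: [1.0, 0.023, -0.0, -0.0]
wrist_force: [-3.6, 0.4, 0.6]
grip_width: 20.5
```

Contact begins. I'll push, settle onto the floor, and release.

```bash
python3 -m creep '[{"slide":[0.015,0.001,0],"rot":[0,0,0],"fingers":-1},{"slide":[0.025,0.001,0],"rot":[0,0,0],"fingers":-1},{"slide":[0.025,0.001,0],"rot":[0,0,0],"fingers":-1}]'
python3 -m creep '[{"slide":[0,0,-0.015],"rot":[0,0,0],"fingers":-1},{"slide":[0.01,0,-0.015],"rot":[0,0,0],"fingers":-1},{"slide":[0.01,0,-0.015],"rot":[0,0,0],"fingers":-1}]'
python3 -m creep '[{"slide":[0,0,0],"rot":[0,0,0],"fingers":0.2},{"slide":[0,0,0],"rot":[0,0,0],"fingers":0.2},{"slide":[0,0,0],"rot":[0,0,0],"fingers":0.2},{"slide":[0,0,0],"rot":[0,0,0],"fingers":0.2}]'
python3 -m creep '[{"slide":[0,0,0.3],"rot":[0,0,0],"fingers":0.2},{"slide":[0,0,0.6],"rot":[0,0,0],"fingers":0.2},{"slide":[-0.4,0,1],"rot":[0,0,0],"fingers":0.2},{"slide":[-0.4,0,1],"rot":[0,0,0],"fingers":0.2}]'
python3 -m creep '[{"slide":[-0.5,-0.3,0.3],"rot":[0,0,-0.02],"fingers":0.2},{"slide":[-0.8,-0.8,0.4],"rot":[0,0,-0.02],"fingers":0.2},{"slide":[-0.8,-1,0.4],"rot":[0,0,-0.02],"fingers":0.2},{"slide":[-0.8,-1,0.4],"rot":[0,0,-0.02],"fingers":0.2}]'
python3 - <<'E'
from h import *
P={n:env.read_camera(n) for n in("side","top")}
p=P["top"];g=cv2.cvtColor(p["color"],cv2.COLOR_BGR2GRAY).astype(np.float32)
for z in(78,):
  for oy in(-14,-6,0,6,14):
    print(oy,[(ox,int(cv2.getRectSubPix(g,(1,1),tuple(map(float,proj(p,[687+ox-.045*oy,-70.5+.045*ox+oy,z if abs(oy)<10 else 66]))))[0,0])) for ox in (range(-144,-114,3) if abs(oy)<10 else range(-66,-30,3))])
x=cv2.resize(P["side"]["color"][130:220,240:340],None,fx=4,fy=4);y=cv2.resize(P["top"]["color"][110:200,280:380],None,fx=4,fy=4)
cv2.imwrite("pics/p10.png",np.hstack([x,y]))
E
```

```text
time_s: 18.85
ee_pos: [607.4, -76.3, 71.9]
eef_rot: [1.0, 0.023, -0.003, 0.0]
wrist_force: [-14.9, 0.1, 4.3]
grip_width: 20.6
time_s: 19.15
ee_pos: [607.5, -76.3, 70.3]
eef_rot: [1.0, 0.023, -0.004, 0.0]
wrist_force: [-20.1, -0.7, 8.8]
grip_width: 20.1
time_s: 19.55
ee_pos: [611.4, -76.0, 71.5]
eef_rot: [1.0, 0.023, 0.0, -0.0]
wrist_force: [-0.8, -0.2, 0.0]
grip_width: 51.4
time_s: 19.95
ee_pos: [570.4, -76.2, 175.0]
eef_rot: [1.0, 0.023, 0.002, 0.001]
wrist_force: [-0.7, -0.7, -0.1]
grip_width: 51.0
time_s: 20.35
ee_pos: [489.3, -181.5, 212.2]
eef_rot: [0.999, -0.043, 0.001, 0.001]
wrist_force: [-0.6, 0.5, 0.2]
grip_width: 51.5
-14 [(-66, 165), (-63, 148), (-60, 151), (-57, 154), (-54, 162), (-51, 186), (-48, 190), (-45, 162), (-42, 143), (-39, 185), (-36, 235), (-33, 251)]
-6 [(-144, 48), (-141, 58), (-138, 84), (-135, 101), (-132, 116), (-129, 168), (-126, 190), (-123, 178), (-120, 153), (-117, 156)]
0 [(-144, 55), (-141, 100), (-138, 134), (-135, 107), (-132, 107), (-129, 172), (-126, 192), (-123, 174), (-120, 153), (-117, 157)]
6 [(-144, 54), (-141, 77), (-138, 114), (-135, 125), (-132, 105), (-129, 115), (-126, 153), (-123, 180), (-120, 187), (-117, 189)]
14 [(-66, 61), (-63, 135), (-60, 201), (-57, 198), (-54, 140), (-51, 184), (-48, 210), (-45, 180), (-42, 152), (-39, 193), (-36, 238), (-33, 250)]
```

View pics/p10.png

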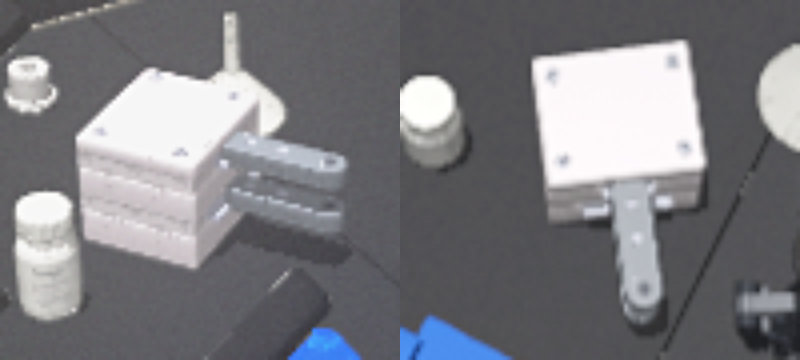

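Both handles sit one above the other with both ends at about -131 mm, as expected when home. Jars and funnel are in place and the gripper is clear, so I'm handing in.

```bash
python3 -c "
from bench import env
print(env.observe()['time_s']);print(env.close_job())"
```

```text
20.45
the job is handed in; nothing more can be done
None
```

Both tools are put away in the order asked: the wide scraper in the lower slot, then the narrow spatula in the upper one. Each went in blade first with the thick side of the handle up, and was released. I handed in at 20.45 s; the interface gives no verdict.

**Fully home:** each tool was pushed until it stopped firmly against the rack, at 15–23 N. In the top camera both handle ends measured about 130–131 mm from the rack's centre, against 131 mm expected, good to about 2 mm.

**Forces:** the highest wrist reading in any move report was 31 N, when the fingers closed on the scraper at the worktop. The limit is 120 N.

**Bystanders:** in the last pictures the jar beside the rack and the funnel looked undisturbed, and the gripper was clear of everything. The front jar was outside that last crop; it was last seen standing just before I gripped the spatula. No measured before-and-after check was made on any of the three.

**Checks that disagreed:**
- After the scraper went in, a strip of blade showed in front of the rack and looked like about 8 mm of missing depth. The first picture shows the blade's rear edge reaching about 7 mm behind the shoulder, which explains it.
- The spatula stopped about 3 mm deeper than I expected, within the error of where I gripped it.
- The network-based fits of the scraper in the rack were poor, so I relied on brightness profiles and contact force instead.

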